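Lift a painted sample disc onto drying rails with a spatula

TASK

Take the cranked spatula out of its slotted rack, lay it flat on the bench, blade down, let go and take it afresh. Slide its blade under the painted sample disc, where the backstop keeps it from running away, carry the disc roughly level on the blade well clear of the bench and set it down gently, painted side up and centred across the two drying rails; draw the blade out and lay the spatula flat on the open bench again, blade down. The paint is fresh: the gripper must never touch the disc, and the jars, bottle, brush, tub and lid must stay where they are.

Things in the scene. Friction and masses are not known exactly. Their poses are not given: they have to be found in the camera images.
- spatula: Loose cranked spatula, 170 g. Origin: middle of the blade's rear edge, underside; x along the blade to its nose, z out of the blade towards the handle's side. Steel blade 110 x 60 x 2.5, square edges, x 0 to 110. Centre of mass near x = 30: it lies stably on its blade, handle in the air. At the start it stands on edge in the rack: x level, y straight down.
- handle (a point): Centre of the spatula's wooden handle, at (-60, 0, 45) in the spatula's frame: a straight bar with flat sides, x -105 to -15, 22 wide (y), 24 tall (z 33 to 57). A thin bent steel neck joins it to the blade (from x 6, z 5 up to x -24, z 45).
- nose (a point): Middle of the blade's front edge, at (110, 0, 1) in the spatula's frame. The bench between the rack and the robot is open: room to lay the spatula down.
- rack: Fixed wooden rack, 218 x 68 x 46. Origin: on the bench under the slot; x along the slot to the spatula's nose, y to the handle's side. Blade's rear edge at x 0, lower long edge 12 up, in a 6 wide slot, walls x 15 to 105, 46 high. Handle centre at (-60, 45), 42 up; its rear end lies on a block (x -104 to -92, 31 high). Under it a base plate, y 13 to 43, 12 high. Spatula lifts straight out.
- disc: Loose ceramic sample disc, 110 diameter, 9 thick, about 140 g, painted on top. Origin: centre of the underside, z up. Its underside is bevelled: flat to radius 49, then rising 4 to the rim at radius 55, so a blade edge can start beneath it. It lies on the bench, 10 to 27 short of the backstop, up to 10 to the side of its middle line.
- backstop: Fixed wooden V-shaped stop, 18 high. Origin: on the bench, where the disc's centre is once the disc is home in the V. x points into the V: push along x; the -x side is open. Its faces touch the disc's rim at 40 degrees either side of x. Without the stop the disc slides away ahead of the blade.
- rest: Fixed wooden drying rest: two parallel rails along x, 110 long, 15 wide, 32 high, 80 clear between them (y -40 to 40), on a base plate 110 x 110 x 4. Both ends are open: a blade carrying the disc can come down between the rails until the disc lies on them, then leave along x. Origin: on the bench midway between the rails; -x faces the robot.
- jar_a: Bystander: paint jar with screw lid, 68 diameter, 85 high. Origin: centre of underside.
- jar_b: Bystander: smaller paint jar with screw lid, 60 diameter, 65 high. Origin: centre of underside.
- bottle: Bystander: slim upright paint bottle, 48 diameter, 110 high. Origin: centre of underside.
- brush: Bystander: flat paint brush lying on the bench, 200 long along x, 42 wide, 20 high. Origin: centre of underside.
- tub: Bystander: open white plastic tub, 90 diameter, 70 high. Origin: centre of underside.
- tub_lid: Bystander: flat round white plastic lid lying on the bench, 100 diameter, 8 thick. Origin: centre of underside.

How it is judged:
On the way, in this order (a step that is already met when the one before it is completed fails the run):
1. the spatula lies flat on the bench, blade down, out of the rack and let go (height (world z) of spatula below 0.008 m and angle between spatula's own z axis and vertical below 0.1 rad and contact force between spatula and the fingers below 0.2 N and linear speed of spatula below 0.03 m/s), for 0.3 s.
2. the disc is carried on the spatula, its underside more than 45 mm above the bench (height (world z) of disc above 0.045 m and angle between disc's own z axis and vertical below 0.4 rad and contact force between disc and spatula above 0.3 N), for 0.3 s.
At the end, for the whole second after the job is handed in: The disc lies level and still on both rails, painted side up, its centre within 25 mm of the rest's middle along the rails and 12 mm across them, clear of the spatula; the spatula lies flat on the bench, blade down (within 0.1 rad), at rest, touching neither the disc nor the rest nor the gripper (all of step 1 and x of disc in the frame of rest between -0.025 and 0.025 m and y of disc in the frame of rest between -0.012 and 0.012 m and height (world z) of disc between 0.029 and 0.035 m and angle between disc's own z axis and vertical below 0.06 rad and linear speed of disc below 0.02 m/s and contact force between disc and spatula below 0.05 N and contact force between spatula and rest below 0.05 N).
It fails at once if the gripper or arm touches the disc (contact force between disc and the fingers above 0.5 N or contact force between disc and the arm above 0.5 N).
It fails at once if the disc is tipped more than 0.6 rad (angle between disc's own z axis and vertical above 0.6 rad).
It fails at once if the disc comes down on the rails with more than 15 N (contact force between disc and rest above 15 N).
It fails at once if a jar, bottle, brush, tub or lid is moved more than 20 mm (distance of any of jar_a, jar_b, bottle, brush, tub, tub_lid from where it was at the start of the episode above 0.02 m).
It also fails if it takes over 72 s, if anything falls off the work surface, if the arm or the gripper's body presses on something with over 40 N, if the wrist force passes 120 N, or if a joint passes its speed limit or range.

ROBOT

A 7-joint arm with a two-finger parallel gripper is mounted at the origin on the work surface. World frame = base frame: x ahead of the robot, y to its left, z up, the work surface at z = 0. Lengths are in m, angles in rad, forces in N, time in s.
With the tool pointing down it reaches from about 0.425 to 0.95 m from the base axis. Payload 4.7 kg.
Tool frame: the origin (TCP) lies on the centre line of the jaws, within the pads' length; the fingertips stand robot.nose_length ahead of it and the grasp point (between the pads) lies 8 mm behind it (robot.nose_length is the distance from the TCP to the fingertips, in m); z points along the fingers, y is the line along which they close (so a half turn about z gives the same grasp; the last joint's range is limited). The gripper opens to 85 mm and grips with 20 to 120 N. Pads are 22 mm wide; open, the fingers measure 114 mm over their backs; the gripper's body (76 mm by 85 mm) begins 54 mm behind the grasp point. The pads swing forward as they close: fully open they stand 13 mm farther back than shut.
Start: joints at [-1.337, 0.469, -0.049, 1.532, 0.024, 1.141, -0.082], TCP at [0.175, 0.652, 0.242] pointing down, gripper open.
Joint ranges: [-2.59, 2.59], [-0.33, 1.99], [-1.39, 1.29], [0.1, 2.45], [-1.04, 4.18], [0.21, 1.99], [-2.66, 2.66]. Speed limits (rad/s): [2.57, 2.57, 3.14, 3.14, 3.14, 3.14, 3.14].

INTERFACE

Orientations are given as [roll, pitch, yaw] about the fixed x, y, z axes, in that order (R = Rz(yaw) Ry(pitch) Rx(roll)).
In Python, from plant import robot gives the robot as it stands. Calls block until the motion is done:
- robot.goto(position, orientation): joint-space move of the TCP to a pose.
- robot.move_straight(position, vel=0.15, attitude=None, contact_N=None): straight line of the TCP; attitude=None keeps the orientation; vel is the mean speed in m/s. With contact_N (N) it stops when the force on the tool has changed by that much, and returns True; else False.
- robot.move_joints(angles): joint-space move.
- robot.grip(opening, strength=None): opening from 0.0 (shut) to 1.0 (fully open); strength is the grip in N (None keeps the last); returns when the fingers have stopped.
- robot.sleep(seconds).
- robot.inverse_kinematics(position, orientation): joint angles nearest the present ones, or None.
- robot.sense(): the state.
- robot.grab_frame(name): name is "scene" or "top" or "wrist"; returns a dict with "image" (400x640x3 uint8, red, green, blue), "range_z" (400x640 float32, m along the optical axis (not along the pixel's ray), 0 where there is no reading), "fx", "fy", "cx", "cy" (pixels), "dist_coeffs" ([k1, k2, p1, p2, k3] as OpenCV has them; the pictures are not rectified), "R" (3x3) and "t" (3): a world point X has camera coordinates R X + t. Camera axes: x right, y down, z forward; pixel columns grow to the right and rows downward; lengths in m; the calibration is good to about 2 mm. A picture is of the moment at which its call begins.
A pose or a line that the arm cannot do raises robot.IKError and nothing moves.
- robot.close_job(): hands the job in; it is judged then, once.
The state is a dict: "t": time; "joint_pos": joint angles; "joint_velocities": joint speeds; "effort": joint torques, N m; "tcp_pos": TCP position; "tcp_rot": TCP orientation; "wrist_force": force on the tool from outside, world axes, zero at the start; "torque": the same for the moment, N m; "opening": opening from 0.0 (shut) to 1.0 (fully open); "gripper_force": force on a finger pad.
Only numpy, scipy, OpenCV 4.12 (cv2) and the standard library are available. Lean on these libraries where they do the work, as an engineer would, in place of code of your own. Each camera call takes 0.05 s, during which the arm holds its last target. There are 200 camera calls.

## Working session

There is one attempt and no reset: what is moved stays moved. The work goes in short steps, each a Python script; the robot and the scene stay as the last script left them, time stands still between calls to the robot, and variables do not carry over. Pictures are saved under pics/ and viewed, at most 10 in all, crops included, and the job is handed in when it is done.

```bash
ls; mkdir -p pics
python3 - <<'E'
from plant import robot
import cv2,numpy as np,pickle
F={n:robot.grab_frame(n) for n in("scene","top")}
pickle.dump(F,open('f0.pkl','wb'))
for n,f in F.items():
    cv2.imwrite(f'pics/{n}0.png',f['image'][...,::-1])
    print(n,f['fx'],f['cx'],f['cy'],f['dist_coeffs'],np.round(-f['R'].T@f['t'],3),np.round(f['R'],3).tolist())
s=robot.sense();print(s['t'],s['tcp_pos'],s['tcp_rot'],robot.nose_length)
E
```

```text
pics
scene 520.2520480739795 329.0011147463595 202.39247723146275 [-0.03814569  0.          0.          0.          0.        ] [ 1.876 -0.178  1.159] [[0.189, 0.982, -0.023], [0.629, -0.139, -0.765], [-0.754, 0.13, -0.644]]
top 507.30024144243083 308.8718292544446 191.81573656710515 [0.03821292 0.         0.         0.         0.        ] [0.267 0.064 1.644] [[0.024, -1.0, 0.004], [-0.979, -0.025, -0.201], [0.201, 0.0, -0.98]]
0.1 [0.17522083 0.65134407 0.24137576] [-3.13983820e+00  8.56384490e-05  2.87884163e+00] 0.011
```

View pics/top0.png

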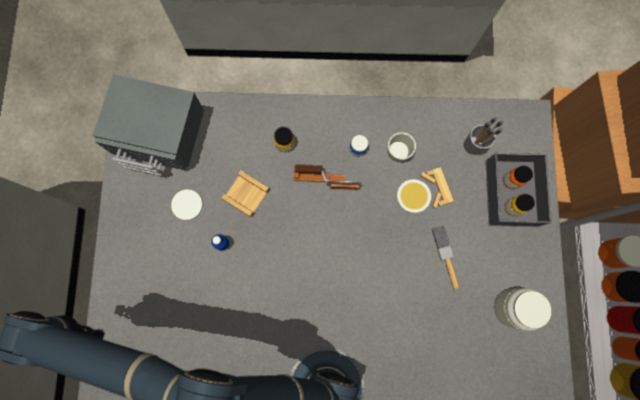

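View pics/scene0.png

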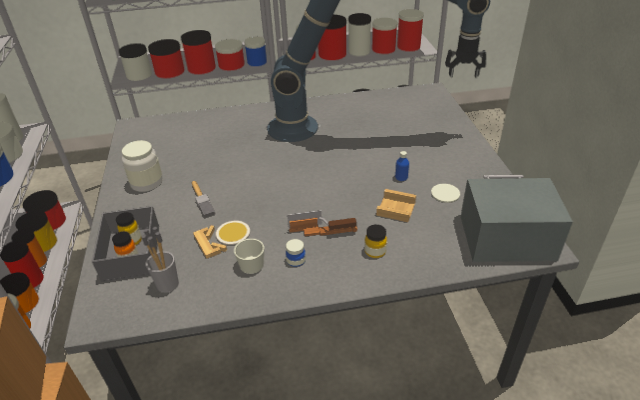

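The top view shows the disc at (414,196), the backstop at (440,187), the rack with the spatula at (328,178), with the handle left and farther from the robot, and the rest at (246,193). The bystanders are around them. The scene view agrees with this layout.

```bash
cat > h.py <<'E'
import cv2,numpy as np
def cam(f):
    K=np.array([[f['fx'],0,f['cx']],[0,f['fy'],f['cy']],[0,0,1.]]);return K,np.array(f['dist_coeffs'],float),np.array(f['R']),np.array(f['t'])
def onplane(f,uv,z):
    K,d,R,t=cam(f);uv=np.asarray(uv,float).reshape(-1,1,2)
    n=cv2.undistortPoints(uv,K,d)[:,0];r=np.c_[n,np.ones(len(n))]@R;c=-R.T@t
    return c+r*((z-c[2])/r[:,2])[:,None]
def ortho(f,x0,x1,y0,y1,z,mm):
    # image: rows down = -x, cols right = -y
    K,d,R,t=cam(f);xs=np.arange(x1,x0,-mm);ys=np.arange(y1,y0,-mm)
    X=np.stack([np.repeat(xs[:,None],len(ys),1),np.repeat(ys[None],len(xs),0),np.full((len(xs),len(ys)),z)],-1).reshape(-1,3)
    p,_=cv2.projectPoints(X,cv2.Rodrigues(R)[0],t,K,d)
    m=p.reshape(len(xs),len(ys),2).astype(np.float32)
    return cv2.remap(f['image'],m[...,0],m[...,1],cv2.INTER_CUBIC)
def cloud(f):
    h,w=f['range_z'].shape;u=np.stack(np.meshgrid(np.arange(w),np.arange(h)),-1).reshape(-1,1,2).astype(float)
    K,d,R,t=cam(f);n=cv2.undistortPoints(u,K,d)[:,0];P=np.c_[n,np.ones(len(n))]*f['range_z'].reshape(-1,1)
    return ((P-t)@R).reshape(h,w,3)
E
python3 - <<'E'
from h import *;import pickle
F=pickle.load(open('f0.pkl','rb'));f=F['top']
o=ortho(f,.44,.78,-.46,.34,.03,.001)
g=o.copy()
for i in range(0,340,20): cv2.line(g,(0,i),(5 if i%100 else 20,i),(255,0,0),1)
for y in (-.4,-.3,-.2,-.1,0,.1,.2,.3): cv2.line(g,(int((.34-y)*1000),0),(int((.34-y)*1000),8),(255,0,0),1)
cv2.imwrite('pics/o.png',g[...,::-1])
C=cloud(f);hsv=cv2.cvtColor(f['image'],cv2.COLOR_RGB2HSV)
def comps(m,name,z,mn=25):
    n,l,s,c=cv2.connectedComponentsWithStats(m.astype(np.uint8))
    for i in range(1,n):
        if s[i,4]>=mn:
            P=C[l==i];q=np.argwhere(l==i)[:,::-1]
            r=cv2.minAreaRect(q.astype(np.float32))
            b=onplane(f,cv2.boxPoints(r),z)
            print(name,s[i,4],np.round(c[i]),np.round(onplane(f,c[i],z)[0],3),'zmed',np.round(np.median(P[:,2]),3),'box',np.round(b[:,:2],3).tolist())
roi=np.zeros(f['range_z'].shape,bool);roi[120:300,160:470]=1
h=C[...,2]
comps(roi&(h>.015)&(h<.15),'tall',.03)
comps(roi&(hsv[...,0]>18)&(hsv[...,0]<32)&(hsv[...,1]>120),'yel',.009)
E
```

```text
tall 840 [182. 147.] [0.737 0.487 0.03 ] zmed 0.086 box [[0.669, 0.568], [0.857, 0.531], [0.831, 0.434], [0.643, 0.473]]
tall 413 [283. 139.] [0.776 0.155 0.03 ] zmed 0.081 box [[0.819, 0.19], [0.82, 0.124], [0.734, 0.121], [0.732, 0.187]]
tall 382 [402. 145.] [ 0.765 -0.239  0.03 ] zmed 0.053 box [[0.807, -0.19], [0.81, -0.283], [0.713, -0.281], [0.711, -0.189]]
tall 299 [358. 145.] [ 0.76  -0.093  0.03 ] zmed 0.063 box [[0.794, -0.063], [0.795, -0.12], [0.726, -0.12], [0.725, -0.064]]
tall 70 [467. 143.] [ 0.776 -0.454  0.03 ] zmed 0.046 box [[0.807, -0.444], [0.807, -0.461], [0.748, -0.459], [0.748, -0.442]]
tall 546 [323. 176.] [0.651 0.019 0.03 ] zmed 0.048 box [[0.643, 0.123], [0.706, 0.111], [0.661, -0.107], [0.598, -0.093]]
tall 380 [439. 186.] [ 0.629 -0.359  0.03 ] zmed 0.019 box [[0.671, -0.3], [0.697, -0.364], [0.581, -0.402], [0.556, -0.339]]
tall 175 [253. 180.] [0.631 0.249 0.03 ] zmed 0.031 box [[0.653, 0.301], [0.668, 0.293], [0.609, 0.197], [0.594, 0.206]]
tall 170 [236. 204.] [0.55  0.298 0.03 ] zmed 0.032 box [[0.572, 0.35], [0.586, 0.342], [0.528, 0.246], [0.515,
[... 281 characters left out ...]
 0.153 0.009] zmed 0.058 box [[0.787, 0.189], [0.796, 0.124], [0.754, 0.118], [0.745, 0.183]]
yel 75 [441. 187.] [ 0.63  -0.369  0.009] zmed 0.018 box [[0.677, -0.33], [0.688, -0.35], [0.585, -0.401], [0.574, -0.382]]
yel 101 [236. 186.] [0.617 0.305 0.009] zmed 0.003 box [[0.596, 0.339], [0.646, 0.294], [0.633, 0.28], [0.583, 0.325]]
yel 533 [414. 195.] [ 0.599 -0.279  0.009] zmed 0.009 box [[0.64, -0.238], [0.642, -0.32], [0.558, -0.318], [0.556, -0.237]]
yel 102 [250. 195.] [0.586 0.259 0.009] zmed 0.003 box [[0.558, 0.286], [0.619, 0.251], [0.607, 0.232], [0.546, 0.267]]
yel 80 [256. 202.] [0.565 0.239 0.009] zmed 0.004 box [[0.551, 0.265], [0.601, 0.219], [0.586, 0.204], [0.537, 0.249]]
```

View pics/o.png

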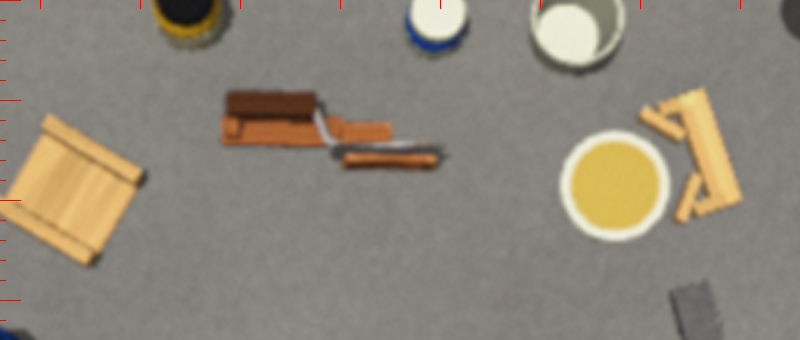

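The orthophoto (1 mm/px, z = 0.03) shows these positions:
- Disc at (615,185), diameter about 110.
- V-stop at (690,155), opening to the left.
- Rest centred at about (75,190), with its rails 95 apart as expected.
- Spatula handle at (271,104) and blade along row 152, with the nose to the right.

Next I'll refine the rack, then check IK for the planned grasps.

```bash
cat >> h.py <<'E'
from scipy.spatial.transform import Rotation as Ro
def Rs(head,a=0.): # spatula flat, nose heading; a: tilt about its x so that +y edge is down
    return Ro.from_euler('z',head).as_matrix()@Ro.from_euler('x',-a).as_matrix()
HD=np.array([-.06,0,.045])
def tool(o,R,kind,s,h=HD):
    """TCP pose for spatula pose (o,R)."""
    e=np.eye(3)
    tz,ty=(e[1],s*e[2]) if kind=='A' else (-e[2],s*e[1])
    T=R@np.c_[np.cross(ty,tz),ty,tz]
    return o+R@h+.008*T[:,2], Ro.from_matrix(T).as_euler('xyz')
E
python3 - <<'E'
from h import *;import pickle
from plant import robot
F=pickle.load(open('f0.pkl','rb'));f=F['top'];C=cloud(f);h=C[...,2]
hsv=cv2.cvtColor(f['image'],cv2.COLOR_RGB2HSV)
m=np.zeros(h.shape,bool);m[155:190,285:365]=1
hm=(m&(h>.045)&(hsv[...,1]>90)&(hsv[...,2]<110))
n,l,s,c=cv2.connectedComponentsWithStats(hm.astype(np.uint8))
i=1+np.argmax(s[1:,4]);q=np.argwhere(l==i)[:,::-1].astype(np.float32)
b=onplane(f,cv2.boxPoints(cv2.minAreaRect(q)),.053);print('handle',s[i],np.round(b[:,:2],3).tolist(),b[:,:2].mean(0),np.median(C[l==i][:,2]))
P=C[m&(h>.05)&(h<.1)];print(len(P));
bl=P[P[:,1]<-.0];print('blade pts',len(bl),np.round(np.polyfit(bl[:,1],bl[:,0],1),4),bl[:,1].min(),bl[:,1].max(),np.median(bl[:,2]))
hp=P[P[:,1]>.03];print('hand pts',np.round(np.polyfit(hp[:,1],hp[:,0],1),4),hp.min(0),hp.max(0))
def ik(o,R,k,s):
    p,r=tool(np.array(o),R,k,s);j=robot.inverse_kinematics(p,r);return None if j is None else np.round(j,2)
hd=-np.pi/2
for s in(1,-1):
    print('s',s,'rack',ik([.63,.006,.042],Rs(hd,np.pi/2),'A',s))
    for x in(.4,.45,.5,.55):
        print(x,[(d,ik([x,-.05,.04],Rs(hd,np.radians(d)),'A',s)) for d in(5,15,30)])
    print('push',ik([.62,-.17,.002],Rs(np.radians(-72)),'B',s),ik([.59,-.24,.2],Rs(np.radians(-72)),'B',s))
    print('rest',ik([.57,.22,.1],Rs(np.radians(58.5)),'B',s),ik([.5,.12,.02],Rs(np.radians(58.5)),'B',s))
E
```

```text
handle [295 165  27   8 177] [[0.681, 0.112], [0.683, 0.028], [0.659, 0.028], [0.657, 0.112]] [0.67001073 0.06990915] 0.05212920097365328
229
blade pts 78 [0.0123 0.6263] -0.09810162870017157 -0.0013568940921562323 0.06267416109107549
hand pts [0.0128 0.6703] [0.65933245 0.03104731 0.05018334] [0.68435032 0.1149226  0.06267714]
s 1 rack [-0.51  0.75  0.52  1.71 -0.48  0.82  0.23]
0.4 [(5, None), (15, None), (30, None)]
0.45 [(5, None), (15, None), (30, None)]
0.5 [(5, None), (15, None), (30, None)]
0.55 [(5, None), (15, None), (30, None)]
push [-0.33  0.69  0.63  1.88 -0.57  0.76  0.93] [-0.45  0.49  0.96  1.76 -0.44  1.12  0.97]
rest [-0.34  0.41 -0.04  1.9   0.02  0.83  2.19] [-0.24  0.41  0.01  2.16 -0.01  0.57  2.36]
s -1 rack [ 0.53  1.06 -1.19  1.64  1.05  1.2   2.24]
0.4 [(5, None), (15, None), (30, None)]
0.45 [(5, None), (15, None), (30, None)]
0.5 [(5, None), (15, None), (30, None)]
0.55 [(5, None), (15, None), (30, None)]
push [-0.59  0.93  1.1   1.89 -1.    1.01 -1.85] [-0.52  0.56  1.12  1.77 -0.54  1.17 -2.07]
rest [-0.79  0.44  0.54  1.93 -0.3   0.85 -0.65] [-0.62  0.45  0.48  2.19 -0.37  0.59 -0.42]
```

```bash
timeout 500 python3 - <<'E'
from h import *;import time
from plant import robot
t0=time.time()
for d in(10,20,30,40,50):
    out=[]
    a=np.radians(d)
    for hd in range(-180,180,30):
        for s in(1,-1):
            for hx,hy in((.5,0),(.6,0),(.7,0),(.5,.25),(.5,-.25)):
                R=Rs(np.radians(hd),a)
                o=np.array([hx,hy,.03*np.sin(a)+.003])-R@HD; o[2]=.03*np.sin(a)+.003
                p,r=tool(o,R,'A',s);j=robot.inverse_kinematics(p,r)
                if j is not None: out.append((hd,s,hx,hy,np.round(j,1).tolist()))
    print(d,len(out),round(time.time()-t0));[print(o) for o in out[:14]]
E
```

```text
10 85 3
(-180, 1, 0.5, 0, [-1.1, 1.1, 0.7, 2.0, 0.6, 1.1, -2.6])
(-180, 1, 0.6, 0, [-1.0, 1.2, 0.7, 1.7, 0.6, 1.2, -2.4])
(-180, 1, 0.7, 0, [-0.9, 1.3, 0.8, 1.5, 0.5, 1.2, -2.3])
(-180, 1, 0.5, 0.25, [-1.3, 1.2, 0.7, 1.6, 0.3, 1.5, -2.3])
(-180, 1, 0.5, -0.25, [-0.9, 1.5, 1.1, 2.1, 0.4, 0.4, -2.3])
(-180, -1, 0.5, 0, [-0.7, 1.0, 0.2, 1.9, 0.9, 1.4, 0.3])
(-180, -1, 0.6, 0, [-0.7, 1.0, 0.2, 1.7, 0.9, 1.5, 0.4])
(-180, -1, 0.7, 0, [-0.6, 1.1, 0.3, 1.5, 0.9, 1.5, 0.6])
(-180, -1, 0.5, 0.25, [-1.0, 1.1, 0.1, 1.5, 0.6, 1.7, 0.4])
(-180, -1, 0.5, -0.25, [-0.5, 1.0, 0.5, 2.1, 1.2, 1.0, 0.2])
(-150, 1, 0.5, 0, [-1.5, 1.5, 1.1, 2.3, 0.4, 0.3, -2.3])
(-150, 1, 0.6, 0, [-1.4, 1.5, 1.1, 2.1, 0.6, 0.4, -2.4])
(-150, 1, 0.7, 0, [-1.2, 1.5, 1.1, 1.9, 0.6, 0.5, -2.3])
(-150, 1, 0.5, 0.25, [-1.5, 1.2, 0.7, 1.9, 0.6, 1.1, -2.5])
20 93 5
(-180, 1, 0.5, 0, [-1.1, 1.0, 0.7, 2.0, 0.5, 1.0, -2.5])
(-180, 1, 0.6, 0, [-1.0, 1.1, 0.7, 1.8, 0.5, 1.1, -2.4])
(-180, 1, 0.7, 0, [-0.9, 1.2, 0.8, 1.5, 0.5, 1.1, -2.2])
(-180, 1, 0.5, 0.25, [-1.3, 1.1, 0.7, 1.6, 0.2, 1.4, -2.3])
(-180, 1, 0.5, -0.25, [-0.9, 1.3, 1.1,
[... 2319 characters left out ...]
(-180, 1, 0.7, 0, [-0.8, 1.0, 0.7, 1.6, 0.1, 0.9, -1.9])
(-180, 1, 0.5, 0.25, [-1.2, 0.9, 0.7, 1.8, 0.1, 1.1, -2.2])
(-180, 1, 0.5, -0.25, [-0.4, 0.7, 0.6, 2.1, 0.8, 0.5, -2.2])
(-180, -1, 0.5, 0, [-0.6, 0.6, 0.3, 2.1, 0.6, 0.9, 0.6])
(-180, -1, 0.6, 0, [-0.5, 0.7, 0.2, 1.8, 0.6, 1.0, 0.8])
(-180, -1, 0.7, 0, [-0.5, 0.8, 0.3, 1.6, 0.6, 1.0, 0.9])
(-180, -1, 0.5, 0.25, [-0.9, 0.7, 0.1, 1.7, 0.4, 1.2, 0.5])
(-180, -1, 0.5, -0.25, [-0.4, 0.7, 0.5, 2.1, 0.9, 0.5, 0.9])
(-150, 1, 0.5, 0, [-0.7, 0.6, 0.3, 2.3, 1.2, 0.6, -2.6])
(-150, 1, 0.6, 0, [-0.7, 0.7, 0.4, 2.1, 0.9, 0.5, -2.3])
(-150, 1, 0.7, 0, [-0.7, 0.8, 0.6, 1.9, 0.6, 0.5, -1.9])
(-150, 1, 0.5, 0.25, [-1.3, 0.8, 0.6, 2.0, 0.4, 0.7, -2.1])
```

```bash
cat >> h.py <<'E'
HR=np.radians(-90.7);OR=np.array([.6255,.0100,.042])
E
python3 - <<'E'
from h import *;import pickle
from plant import robot
R=Rs(HR,np.pi/2)
p,r=tool(OR,R,'A',1)
robot.grip(.6,100)
robot.goto(p+[0,0,.16],r)
s=robot.sense();print(s['t'],np.round(s['joint_pos'],2),p,r)
f=robot.grab_frame('wrist');pickle.dump(f,open('w1.pkl','wb'));cv2.imwrite('pics/w1.png',f['image'][...,::-1])
X=np.array([OR+R@np.array(v) for v in([-.105,-.011,.033],[-.105,-.011,.057],[-.015,-.011,.033],[-.015,-.011,.057],[.11,-.03,0],[0.03,-.03,0])])
K,d,Rc,t=cam(f);print(np.round(cv2.projectPoints(X,cv2.Rodrigues(Rc)[0],t,K,d)[0][:,0]),-Rc.T@t)
E
```

```text
3.2417 [-0.57  0.56  0.59  1.61 -0.35  1.07  0.11] [0.67122966 0.06944576 0.034     ] [3.14159265 0.         1.55857902]
[[304. 131.]
 [335. 131.]
 [305. 239.]
 [334. 239.]
 [269. 377.]
 [265. 299.]] [0.6713436  0.14359126 0.3247141 ]
```

View pics/w1.png

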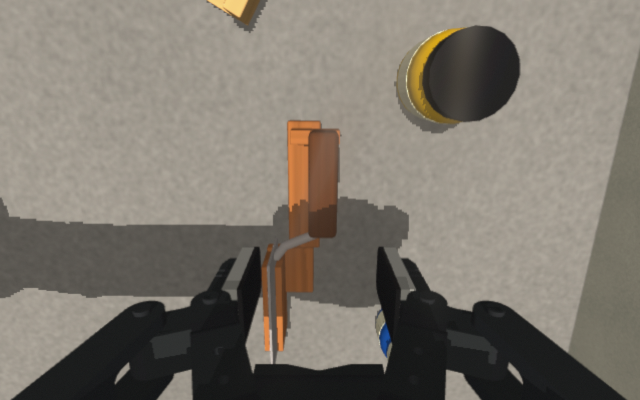

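The wrist view shows the handle at columns 309–340 and the blade at column 273. That is about 4 px (3 mm) to the +x side of the prediction, so I'll shift by 2.5 mm, grasp and lift.

```bash
sed -i 's/OR=np.array(\[.6255/OR=np.array([.6280/' h.py
python3 - <<'E'
from h import *
from plant import robot
R=Rs(HR,np.pi/2)
p,r=tool(OR,R,'A',1)
robot.move_straight(p+[0,0,.16],.1)
print(robot.move_straight(p,.12,contact_N=15))
robot.grip(0,100)
s=robot.sense();print(s['t'],s['opening'],s['gripper_force'],s['wrist_force'],s['tcp_pos'])
robot.move_straight(p+[0,0,.19],.12)
s=robot.sense();print(s['t'],s['opening'],s['wrist_force'])
for hd in(-180,-165,-150,-135,-120,-105,-90):
  for hx,hy in((.5,0),(.5,-.1),(.5,.1)):
    a=np.radians(12);Rl=Rs(np.radians(hd),a);o=np.array([hx,hy,0])-Rl@HD;o[2]=.03*np.sin(a)
    js=[]
    for dz in(.15,.0):
        q,rr=tool(o+[0,0,dz],Rl,'A',1);j=robot.inverse_kinematics(q,rr);js.append(None if j is None else np.round(j,2).tolist())
    print(hd,hx,hy,js)
E
```

```text
False
5.3917 0.26239225498106195 98.52172493934631 [-1.38464524  0.16991418  5.26992718] [0.67419008 0.06949667 0.03489818]
7.125 0.2619030681901665 [-0.6490487  -0.08376964 -2.19114113]
-180 0.5 0 [[-1.37, 1.19, 1.25, 2.01, 0.26, 1.01, -1.96], [-1.38, 1.56, 1.22, 1.97, -0.16, 0.92, -1.82]]
-180 0.5 -0.1 [[-1.18, 1.03, 1.11, 2.1, 0.57, 0.9, -2.22], [-1.26, 1.61, 1.25, 2.07, -0.21, 0.71, -1.74]]
-180 0.5 0.1 [[-1.46, 1.24, 1.26, 1.87, 0.16, 1.21, -1.9], [-1.46, 1.53, 1.21, 1.84, -0.13, 1.14, -1.87]]
-165 0.5 0 [[-1.42, 1.01, 1.11, 2.16, 0.64, 0.84, -2.27], [-1.5, 1.64, 1.26, 2.13, -0.27, 0.63, -1.67]]
-165 0.5 -0.1 [[-1.32, 1.14, 1.26, 2.27, 0.65, 0.53, -2.22], [-1.34, 1.61, 1.21, 2.23, -0.17, 0.37, -1.75]]
-165 0.5 0.1 [[-1.52, 1.05, 1.11, 2.02, 0.47, 1.02, -2.15], [-1.6, 1.61, 1.26, 1.99, -0.22, 0.86, -1.74]]
-150 0.5 0 [[-1.52, 1.03, 1.18, 2.32, 0.93, 0.56, -2.49], [-1.52, 1.49, 1.09, 2.28, 0.39, 0.31, -2.3]]
-150 0.5 -0.1 [None, None]
-150 0.5 0.1 [[-1.66, 1.1, 1.21, 2.18, 0.56, 0.7, -2.17], [-1.64, 1.45, 1.09, 2.15, 0.21, 0.56, -2.12]]
-135 0.5 0 [None, [-1.5, 1.43, 0.97, 2.43, 1.82, 0.34, 2.58]]
-135 0.5 -0.1 [None, None]
-135 0.5 0.1 [[-1.75, 1.12, 1.27, 2.35, 0.93, 0.41, -2.47], [-1.79, 1.72, 1.25, 2.31, -0.68, 0.24, -1.26]]
-120 0.5 0 [None, None]
-120 0.5 -0.1 [None, None]
-120 0.5 0.1 [None, None]
-105 0.5 0 [None, None]
-105 0.5 -0.1 [None, None]
-105 0.5 0.1 [None, None]
-90 0.5 0 [None, None]
-90 0.5 -0.1 [None, None]
-90 0.5 0.1 [None, None]
```

Run:
```python
from h import *
from plant import robot
robot.move_joints([-1.0,.6,.7,1.95,.4,.9,-2.3])
s=robot.sense();print(s['t'],s['tcp_pos'],s['tcp_rot'],s['opening'])
for d in(12,18,25):
 for hx,hy in((.5,0),(.55,0),(.5,-.05),(.5,.1)):
  for hd in(-180,-170,170):
    a=np.radians(d);Rl=Rs(np.radians(hd),a);o=np.array([hx,hy,0])-Rl@HD;o[2]=.03*np.sin(a)
    js=[]
    for dz in(.12,.0):
        q,rr=tool(o+[0,0,dz],Rl,'A',1);j=robot.inverse_kinematics(q,rr);js.append(None if j is None else np.round(j,2).tolist())
    print(d,hx,hy,hd,js)
```

```text
9.1833 [0.55939957 0.04591964 0.14515815] [ 2.45997515 -0.16243319 -0.02727871] 0.2657257256454446
12 0.5 0 -180 [[-1.15, 0.92, 0.79, 2.0, 0.63, 1.2, -2.42], [-1.1, 1.13, 0.71, 1.96, 0.54, 1.08, -2.51]]
12 0.5 0 -170 [[-1.23, 0.9, 0.82, 2.1, 0.76, 1.05, -2.48], [-1.19, 1.14, 0.74, 2.06, 0.66, 0.92, -2.59]]
12 0.5 0 170 [[-1.07, 0.94, 0.78, 1.9, 0.53, 1.33, -2.38], [-1.03, 1.14, 0.7, 1.86, 0.43, 1.22, -2.46]]
12 0.55 0 -180 [[-1.08, 0.95, 0.8, 1.89, 0.64, 1.21, -2.36], [-1.05, 1.16, 0.73, 1.85, 0.54, 1.11, -2.45]]
12 0.55 0 -170 [[-1.16, 0.93, 0.83, 2.0, 0.76, 1.06, -2.42], [-1.13, 1.16, 0.76, 1.96, 0.67, 0.94, -2.53]]
12 0.55 0 170 [[-1.01, 0.98, 0.78, 1.78, 0.53, 1.36, -2.32], [-0.97, 1.17, 0.72, 1.75, 0.44, 1.26, -2.4]]
12 0.5 -0.05 -180 [[-1.1, 0.92, 0.83, 2.05, 0.69, 1.11, -2.43], [-1.06, 1.15, 0.74, 2.01, 0.59, 0.98, -2.53]]
12 0.5 -0.05 -170 [[-1.18, 0.91, 0.87, 2.16, 0.83, 0.95, -2.51], [-1.15, 1.18, 0.79, 2.12, 0.71, 0.81, -2.61]]
12 0.5 -0.05 170 [[-1.02, 0.94, 0.81, 1.95, 0.57, 1.25, -2.38], [-0.98, 1.15, 0.73, 1.91, 0.47, 1.13, -2.47]]
12 0.5 0.1 -180 [[-1.22, 0.93, 0.74, 
[... 2151 characters left out ...]
.27], [-0.94, 1.03, 0.69, 1.8, 0.39, 1.14, -2.36]]
25 0.5 -0.05 -180 [[-1.07, 0.76, 0.81, 2.06, 0.63, 1.04, -2.34], [-1.02, 0.99, 0.74, 2.06, 0.55, 0.86, -2.45]]
25 0.5 -0.05 -170 [[-1.14, 0.73, 0.85, 2.16, 0.77, 0.9, -2.39], [-1.1, 1.0, 0.78, 2.16, 0.7, 0.7, -2.52]]
25 0.5 -0.05 170 [[-0.99, 0.79, 0.79, 1.97, 0.52, 1.17, -2.32], [-0.94, 1.0, 0.71, 1.96, 0.43, 1.01, -2.41]]
25 0.5 0.1 -180 [[-1.19, 0.79, 0.72, 1.88, 0.48, 1.29, -2.35], [-1.14, 0.99, 0.64, 1.88, 0.41, 1.14, -2.44]]
25 0.5 0.1 -170 [[-1.26, 0.76, 0.73, 1.98, 0.59, 1.16, -2.36], [-1.21, 0.97, 0.66, 1.97, 0.52, 1.0, -2.46]]
25 0.5 0.1 170 [[-1.12, 0.83, 0.71, 1.8, 0.38, 1.41, -2.35], [-1.07, 1.01, 0.64, 1.79, 0.31, 1.27, -2.43]]
```

```bash
cat >> h.py <<'E'
def lay(hx,hy,hd,d,dz=0):
    a=np.radians(d);R=Rs(np.radians(hd),a);o=np.array([hx,hy,0])-R@HD;o[2]=.03*np.sin(a)+dz
    return tool(o,R,'A',1)
E
python3 - <<'E'
from h import *
from plant import robot
p,r=lay(.51,-.05,170,15,.08)
robot.goto(p,r)
f=robot.grab_frame('scene');cv2.imwrite('pics/s2.png',f['image'][60:330,80:560,::-1])
s=robot.sense();print(s['t'],p,s['tcp_pos'],s['opening'])
E
```

```text
9.7667 [ 0.50865815 -0.05761001  0.12916068] [ 0.50991022 -0.05724329  0.12984167] 0.2621803696257065
```

View pics/s2.png

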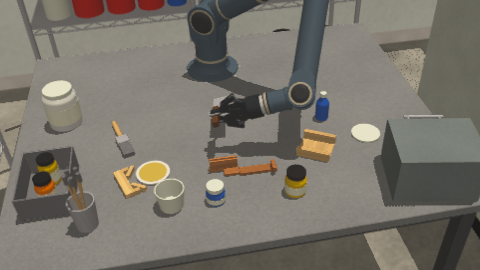

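The crop shows the spatula held at (218,112), with the wrist elbow at (300,93) near the bottle at (322,105). I'll check that clearance with depth before lowering.

Run:
```python
from h import *
from plant import robot
f=robot.grab_frame('top');C=cloud(f).reshape(-1,3)
g=robot.grab_frame('scene');C=np.r_[C,cloud(g).reshape(-1,3)]
for y0 in np.arange(-.02,.42,.04):
    P=C[(C[:,1]>=y0)&(C[:,1]<y0+.04)&(C[:,0]>.2)&(C[:,0]<.62)&(C[:,2]>.012)&(C[:,2]<.6)]
    P=P[~((np.hypot(P[:,0]-.435,P[:,1]-.345)<.04)&(P[:,2]<.12))&~((np.hypot(P[:,0]-.59,P[:,1]-.273)<.09)&(P[:,2]<.04))]
    if len(P): print(round(y0,2),len(P),np.round(np.percentile(P,2,axis=0),3),np.round(np.percentile(P,98,axis=0),3))
```

```text
-0.02 980 [ 0.351 -0.019  0.084] [0.547 0.019 0.214]
0.02 573 [0.504 0.021 0.096] [0.568 0.059 0.202]
0.06 649 [0.495 0.061 0.145] [0.575 0.099 0.209]
0.1 645 [0.505 0.101 0.161] [0.582 0.139 0.221]
0.14 712 [0.202 0.141 0.174] [0.592 0.18  0.424]
0.18 1643 [0.202 0.181 0.195] [0.612 0.219 0.478]
0.22 2883 [0.205 0.221 0.218] [0.606 0.259 0.514]
0.26 3672 [0.208 0.261 0.279] [0.539 0.299 0.556]
0.3 3407 [0.208 0.301 0.385] [0.454 0.339 0.596]
0.34 1471 [0.203 0.341 0.469] [0.385 0.379 0.599]
0.38 956 [0.209 0.381 0.505] [0.316 0.419 0.593]
```

Run:
```python
from h import *
from plant import robot
p,r=lay(.50,-.10,172,15,.08);robot.goto(p,r)
p,r=lay(.50,-.10,172,15,.0)
b=robot.sense()['wrist_force']
c=robot.move_straight(p-[0,0,.012],.06,contact_N=4)
s=robot.sense();print(c,s['t'],p,s['tcp_pos'],s['wrist_force']-b)
robot.grip(.48,100);robot.sleep(.2)
q=np.array(s['tcp_pos']);T=Ro.from_euler('xyz',r).as_matrix()
h=T[:,2].copy();h[2]=0;h/=np.linalg.norm(h)
c=robot.move_straight(q-.11*h,.1,contact_N=25)
s=robot.sense();print(c,s['t'],s['tcp_pos'],s['wrist_force'])
f=robot.grab_frame('scene');cv2.imwrite('pics/s3.png',f['image'][60:330,80:560,::-1])
```

```text
True 11.3917 [ 0.49892455 -0.1076522   0.04916068] [ 0.49916873 -0.10770587  0.04885479] [-0.24342858  0.24862128  6.6182816 ]
False 13.1583 [5.14112668e-01 3.80682440e-04 4.91457569e-02] [ 0.19337972  0.44479327 -0.34476256]
```

View pics/s3.png

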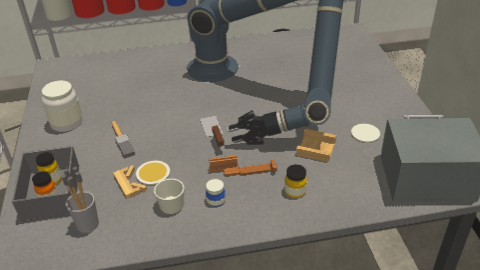

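The blade lies flat on the bench at (213,128), with the gripper clear to its right. Now I'll raise the arm, hover over the handle and measure the pose.

Run:
```python
from h import *;import pickle
from plant import robot
q=np.array(robot.sense()['tcp_pos'])
robot.move_straight(q+[0.0,.0,.2],.25)
R=Rs(np.radians(172));o=np.array([.50,-.10,0])-R@HD;o[2]=0
p,r=tool(o,R,'B',1)
robot.goto(p+[0,.10,.2],r)
s=robot.sense();print(s['t'],np.round(s['joint_pos'],2))
f=robot.grab_frame('wrist');t=robot.grab_frame('top');pickle.dump((f,t),open('w4.pkl','wb'))
im=np.vstack([f['image'],]);cv2.imwrite('pics/w4.png',im[...,::-1])
C=cloud(t);h=C[...,2];hsv=cv2.cvtColor(t['image'],cv2.COLOR_RGB2HSV)
m=(C[...,0]<.58)&(C[...,0]>.3)&(np.abs(C[...,1]+.1)<.12)&(h>.02)&(h<.08)
print(m.sum(),np.round(C[m].mean(0),3))
```

```text
14.95 [-0.81  0.24  0.86  1.98 -0.21  1.01 -1.56]
0 [nan nan nan]<stdin>:13: RuntimeWarning: Mean of empty slice.
  ret = um.true_divide(
```

View pics/w4.png

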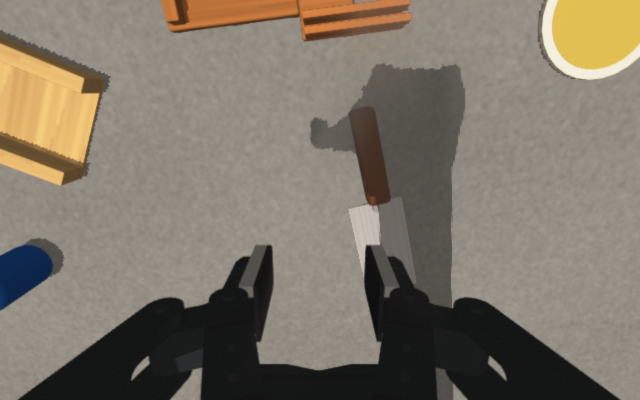

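The wrist view shows the whole handle, from (362,108) to (378,204), and the blade rear edge near (349,210)–(403,198). The spatula is lying flat.

```bash
cat >> h.py <<'E'
def handle(f,z=.057,roi=None):
    hsv=cv2.cvtColor(f['image'],cv2.COLOR_RGB2HSV)
    m=((hsv[...,1]>110)&(hsv[...,2]<130)&((hsv[...,0]<14)|(hsv[...,0]>172)))
    m[:60]=0
    m=cv2.morphologyEx(m.astype(np.uint8),cv2.MORPH_OPEN,np.ones((3,3)))
    n,l,s,c=cv2.connectedComponentsWithStats(m)
    i=1+np.argmax(s[1:,4]);q=np.argwhere(l==i)[:,::-1].astype(np.float32)
    b=onplane(f,cv2.boxPoints(cv2.minAreaRect(q)),z)[:,:2]
    e=[b[1]-b[0],b[2]-b[1]];L=[np.linalg.norm(v) for v in e];d=e[int(np.argmax(L))]
    return b.mean(0),np.degrees(np.arctan2(d[1],d[0])),L,s[i]
E
python3 - <<'E'
from h import *;import pickle
f,t=pickle.load(open('w4.pkl','rb'))
print(handle(f))
print(onplane(f,[[349,210],[403,198]],.0025))
E
```

```text
(array([ 0.49294783, -0.04976043]), np.float64(-173.8408443813608), [np.float64(0.02014006701623985), np.float64(0.05659111401524065)], array([ 363,  142,   27,   63, 1178], dtype=int32))
[[ 0.44233833 -0.02659433  0.0025    ]
 [ 0.44790913 -0.0864715   0.0025    ]]
```

Run:
```python
from h import *;import pickle
from plant import robot
f,t=pickle.load(open('w4.pkl','rb'))
b=onplane(f,[[350,108],[374,107],[390,203],[367,205]],.057);print('handle',np.round(b,4).tolist(),b.mean(0))
# rail right ends in w4, top edges z=.032
print('rest',np.round(onplane(f,[[108,76],[66,184]],.032),4).tolist())
R=Rs(np.radians(-72));_,r=tool(np.zeros(3),R,'B',-1)
robot.goto([.59,-.25,.27],r)
s=robot.sense();print(s['t'],np.round(s['joint_pos'],2))
f=robot.grab_frame('wrist');pickle.dump(f,open('w5.pkl','wb'));cv2.imwrite('pics/w5.png',f['image'][...,::-1])
print(-f['R'].T@f['t'])
```

```text
handle [[0.5537, -0.0353, 0.057], [0.5517, -0.0558, 0.057], [0.4633, -0.0626, 0.057], [0.4643, -0.0412, 0.057]] [ 0.50828111 -0.04873127  0.057     ]
rest [[0.6099, 0.1755, 0.032], [0.5185, 0.2475, 0.032]]
16.0917 [-0.37  0.59  1.09  1.63 -0.54  1.26 -2.  ]
[ 0.6130664  -0.31870166  0.39961711]
```

View pics/w5.png

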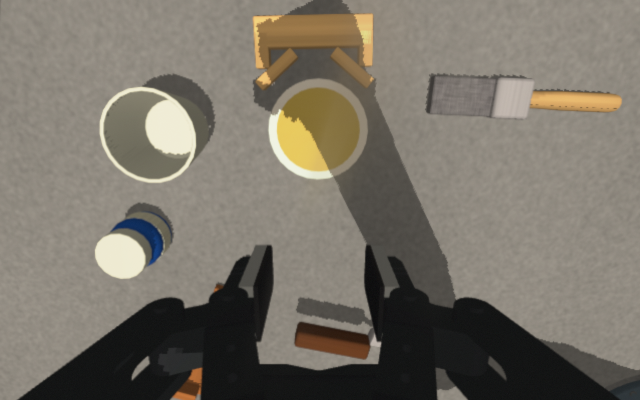

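The wrist view shows the disc at (318,128). The V arms' inner edges run roughly (268,88)→(298,58) and (366,86)→(331,54), and the back plate spans columns 254–373.

Run:
```python
from h import *;import pickle
f=pickle.load(open('w5.pkl','rb'))
C=cloud(f);h=C[...,2];hsv=cv2.cvtColor(f['image'],cv2.COLOR_RGB2HSV)
m=(h>.012)&(h<.03);m[105:]=0;m[:,:235]=0;m[:,395:]=0
P=C[m];print(len(P),np.median(P[:,2]))
b=cv2.boxPoints(cv2.minAreaRect(P[:,:2].astype(np.float32)));print('stop box',np.round(b,4).tolist(),b.mean(0))
n=((hsv[...,1]<60)&(hsv[...,2]>150))|((hsv[...,0]>18)&(hsv[...,0]<32)&(hsv[...,1]>110));n[:78]=0;n[190:]=0;n[:,:262]=0;n[:,372:]=0
D=onplane(f,[[318,128]],.009);
H=onplane(f,[[269,129],[368,129],[318,79],[318,179]],.009);print('disc',D,H.tolist(),H.mean(0))
# inner faces: lowest-side boundary of stop pts per lateral position
for deg in(-70,-71,-72,-73):
    a=np.array([np.cos(np.radians(deg)),np.sin(np.radians(deg))]);l=np.array([-a[1],a[0]])
    q=(P[:,:2]-H.mean(0)[:2])@np.c_[a,l]
    print(deg,[(round(y*1000),round(np.percentile(q[np.abs(q[:,1]-y)<.003,0],2)*1000,1)) for y in np.arange(-.066,.067,.006) if (np.abs(q[:,1]-y)<.003).sum()>5])
```

```text
5703 0.01701392361922861
stop box [[0.5597000122070312, -0.3407000005245209], [0.5827999711036682, -0.40709999203681946], [0.697700023651123, -0.367000013589859], [0.6746000051498413, -0.30070000886917114]] [ 0.62870973 -0.35388017]
disc [[ 0.60076564 -0.28189535  0.009     ]] [[0.6518023504115508, -0.2640166513428048, 0.009000000000000008], [0.5479725763026163, -0.29803572482918317, 0.009000000000000008], [0.6166850689849129, -0.33050650703285617, 0.009000000000000008], [0.5827577821195875, -0.2269074773572113, 0.009000000000000008]] [ 0.59980444 -0.27986659  0.009     ]
-70 [(-60, np.float64(51.1)), (-54, np.float64(46.5)), (-48, np.float64(47.5)), (-42, np.float64(51.8)), (-36, np.float64(56.9)), (-30, np.float64(62.0)), (-24, np.float64(67.8)), (-18, np.float64(71.9)), (-12, np.float64(84.6)), (-6, np.float64(84.7)), (0, np.float64(84.9)), (6, np.float64(85.0)), (12, np.float64(85.2)), (18, np.float64(76.0)), (24, np.float64(71.3)), (30, np.float64(67.5)), (36, np.float64(62.0)), (42, np.float64(56.6)), (48, np.float64(52.7)), (54, np.float64(48.0)), (60, np.float64(48.9))]
-71 [
[... 839 characters left out ...]
p.float64(72.5)), (30, np.float64(67.6)), (36, np.float64(62.6)), (42, np.float64(56.9)), (48, np.float64(52.0)), (54, np.float64(47.0)), (60, np.float64(46.0)), (66, np.float64(50.0))]
-73 [(-54, np.float64(50.9)), (-48, np.float64(48.2)), (-42, np.float64(52.0)), (-36, np.float64(56.8)), (-30, np.float64(61.5)), (-24, np.float64(66.0)), (-18, np.float64(70.1)), (-12, np.float64(74.6)), (-6, np.float64(85.1)), (0, np.float64(84.9)), (6, np.float64(84.8)), (12, np.float64(84.6)), (18, np.float64(84.4)), (24, np.float64(73.0)), (30, np.float64(68.0)), (36, np.float64(63.1)), (42, np.float64(57.1)), (48, np.float64(51.9)), (54, np.float64(47.1)), (60, np.float64(44.9)), (66, np.float64(48.9))]
```

```bash
cat >> h.py <<'E'
PH=np.radians(-70.9);A=np.array([np.cos(PH),np.sin(PH),0]);HM=np.array([.6088,-.2956,0])
def flat(head,pitch=0.): return Ro.from_euler('z',head).as_matrix()@Ro.from_euler('y',pitch).as_matrix()
def push(n,z=0.,pitch=0.):
    """tool pose with blade nose at n (m) along stop axis from home, nose underside at height z"""
    R=flat(PH,pitch);return tool(HM+n*A+[0,0,z]-R@np.array([.11,0,0]),R,'B',1)
E
python3 - <<'E'
from h import *;import pickle
from plant import robot
R=flat(np.radians(-174.2));hc=np.array([.5065,-.0495,.045]);p,r=tool(hc-R@HD,R,'B',1)
robot.grip(.6,110)
robot.goto(p+[0,0,.09],r)
print(robot.move_straight(p,.1,contact_N=10))
robot.grip(0,110);s=robot.sense();print(s['t'],s['opening'],s['gripper_force'],s['tcp_pos'],p)
robot.move_straight(p+[0,0,.08],.12)
q,r=push(-.098,.06);robot.goto(q,r)
s=robot.sense();print(s['t'],np.round(s['joint_pos'],2),s['wrist_force'],s['tcp_pos'])
t=robot.grab_frame('top');g=robot.grab_frame('scene');w=robot.grab_frame('wrist');pickle.dump((t,g,w),open('w6.pkl','wb'))
o=ortho(t,.46,.74,-.42,.10,.06,.001);cv2.imwrite('pics/o6.png',np.vstack([o,g['image'][150:300,60:580]])[...,::-1])
E
```

```text
False
18.85 0.23710430215692022 107.20880627632141 [ 0.50692587 -0.04931546  0.03757592] [ 0.5065 -0.0495  0.037 ]
21.0167 [-0.19  0.41  0.24  2.04 -0.15  0.71  0.48] [-0.53807317 -1.14486516 -1.10799416] [ 0.52071295 -0.04251753  0.09655129]
```

View pics/o6.png

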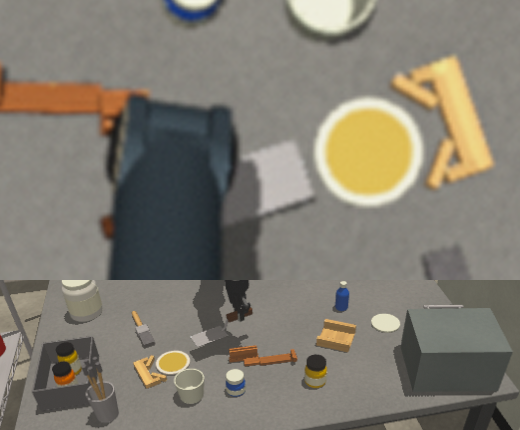

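The ortho shows the blade nose edge from about (294,142) to (316,195), pointing at the disc at (369,152). I'll measure the held blade from depth.

Run:
```python
from h import *;import pickle
t,g,w=pickle.load(open('w6.pkl','rb'))
L=np.array([-A[1],A[0],0]);n0=HM-.098*A+[0,0,.06]
for nm,f in(('top',t),('scene',g)):
    C=cloud(f).reshape(-1,3)
    q=(C-n0)@np.c_[A,L,[0,0,1]]
    m=(q[:,0]>-.065)&(q[:,0]<.03)&(np.abs(q[:,1])<.05)&(np.abs(q[:,2])<.025)
    Q=q[m];print(nm,len(Q));c=np.linalg.lstsq(np.c_[Q[:,:2],np.ones(len(Q))],Q[:,2],rcond=None)[0];print('plane slope along/across, z',np.round(c,4))
    r=cv2.minAreaRect(Q[:,:2].astype(np.float32)*1000);print(np.round(cv2.boxPoints(r),1).tolist())
    print('max along',np.percentile(Q[:,0],99),'lat',np.percentile(Q[:,1],[1,99]))
# disc in both
for nm,f in(('top',t),('scene',g)):
    hsv=cv2.cvtColor(f['image'],cv2.COLOR_RGB2HSV);C=cloud(f)
    m=(hsv[...,0]>18)&(hsv[...,0]<32)&(hsv[...,1]>110)&(np.hypot(C[...,0]-.6,C[...,1]+.28)<.07)&(C[...,2]<.014)
    v=np.argwhere(m)[:,::-1].astype(np.float32);e=cv2.fitEllipse(cv2.convexHull(v));print(nm,'disc',onplane(f,e[0],.009))
```

```text
top 366
plane slope along/across, z [0.0023 0.0004 0.0007]
[[-65.19999694824219, 27.100000381469727], [-64.4000015258789, -32.79999923706055], [-1.5, -32.0], [-2.299999952316284, 28.0]]
max along -0.002949743298872042 lat [-0.0317275  0.0268037]
scene 242
plane slope along/across, z [-0.0026  0.0209 -0.0005]
[[-65.5, 37.599998474121094], [-64.30000305175781, -35.29999923706055], [-0.6000000238418579, -34.20000076293945], [-1.899999976158142, 38.70000076293945]]
max along -0.0015815085335014567 lat [-0.02975709  0.03322015]
top disc [[ 0.59874055 -0.2791375   0.009     ]]
scene disc [[ 0.60432445 -0.27939289  0.009     ]]
```

Run:
```python
from h import *;import pickle
from plant import robot
pt=np.radians(.6)
q,r=push(-.095,.03,pt);robot.move_straight(q,.1,attitude=r)
b=robot.sense()['wrist_force']
q,r=push(-.095,-.008,pt);c=robot.move_straight(q,.04,contact_N=2.5)
s=robot.sense();z=s['tcp_pos'][2]-push(0,0,pt)[0][2];print(c,s['t'],'z err',z,s['wrist_force']-b)
for n in(-.05,-.01,.02,.041):
    q,r=push(n,z,pt);c=robot.move_straight(q,.06,contact_N=30)
    s=robot.sense();d=np.array(s['tcp_pos'])-push(0,0,pt)[0];print(n,c,s['t'],d@A,d[2],np.round(s['wrist_force']-b,1),s['opening'])
    if c: break
t=robot.grab_frame('top');g=robot.grab_frame('scene');pickle.dump((t,g),open('w7.pkl','wb'))
o=ortho(t,.46,.74,-.42,.10,.01,.001);cv2.imwrite('pics/o7.png',np.vstack([o,g['image'][150:300,60:580]])[...,::-1])
```

```text
True 22.3333 z err -0.0008567680392276844 [-1.59434892  1.57792286  5.16167005]
-0.05 False 23.2417 -0.04911568378105905 -0.0008219595842935828 [0.4 1.3 4.8] 0.24171971792019434
-0.01 False 24.0583 -0.010620734576577815 -0.0008556171515502406 [-1.8  4.8  7.4] 0.2393180899925083
0.02 False 24.7083 0.01772839660992501 -0.0008510158971442375 [-4.4  7.4  9.1] 0.24057435969287969
0.041 False 25.2083 0.040895180190939774 -0.0008616581008212415 [-1.5  2.3  5.7] 0.2388456946059726
```

View pics/o7.png

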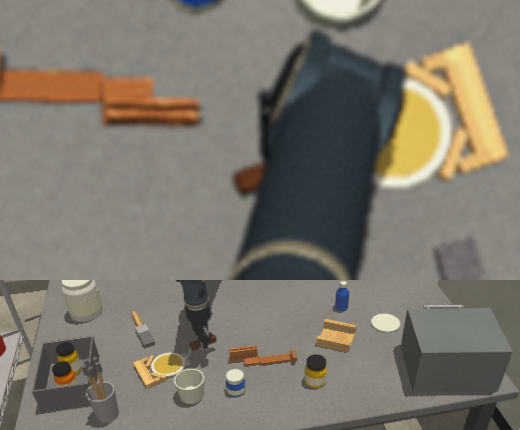

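The disc is home in the V at about (408,130), partly hidden by the wrist. The push forces dropped once the blade was under it. Now I'll lift it level and check.

```bash
cat >> h.py <<'E'
def disc(f):
    hsv=cv2.cvtColor(f['image'],cv2.COLOR_RGB2HSV);C=cloud(f)
    m=((hsv[...,0]>18)&(hsv[...,0]<32)&(hsv[...,1]>110)&(C[...,2]>.0)&(np.abs(C[...,0]-.6)<.4))
    m[:110]=0;m=m.astype(np.uint8)
    n,l,s,c=cv2.connectedComponentsWithStats(m);out=[]
    for i in range(1,n):
        if s[i,4]<150: continue
        P=C[l==i];k=np.linalg.lstsq(np.c_[P[:,:2],np.ones(len(P))],P[:,2],rcond=None)[0];z=np.median(P[:,2])
        v=np.argwhere(l==i)[:,::-1].astype(np.float32);e=cv2.fitEllipse(cv2.convexHull(v))
        out.append((s[i,4],np.round(onplane(f,e[0],z)[0],4),'slope',np.round(k[:2],3),'res',np.round(np.std(P[:,2]-np.c_[P[:,:2],np.ones(len(P))]@k),4)))
    return out
E
python3 - <<'E'
from h import *;import pickle
from plant import robot
q,r=push(.041,.015,np.radians(-1));robot.move_straight(q,.05,attitude=r)
q,r=push(.041,.10,np.radians(-1.5));robot.move_straight(q,.08,attitude=r)
s=robot.sense();print(s['t'],s['wrist_force'],s['opening'],s['tcp_pos'],q)
g=robot.grab_frame('scene');t=robot.grab_frame('top')
print(disc(g),disc(t))
print('nominal blade nose',HM+.041*A)
cv2.imwrite('pics/s8.png',g['image'][130:330,60:580,::-1])
E
```

```text
26.875 [ 0.64323322  0.37613992 -3.61778683] 0.2389913785274081 [ 0.56581496 -0.17267392  0.13189723] [ 0.56629103 -0.17284141  0.13253724]
[(np.int32(423), array([ 0.6116, -0.2941,  0.1071]), 'slope', array([ 0.023, -0.013]), 'res', np.float64(0.0023)), (np.int32(167), array([ 0.5852, -0.5967,  0.0777]), 'slope', array([0.492, 0.101]), 'res', np.float64(0.0096)), (np.int32(150), array([ 0.6389, -0.3736,  0.0166]), 'slope', array([ 0.012, -0.01 ]), 'res', np.float64(0.0027)), (np.int32(182), array([0.785 , 0.15  , 0.0558]), 'slope', array([ 0.078, -0.106]), 'res', np.float64(0.0088))] [(np.int32(421), array([ 0.6064, -0.2956,  0.1086]), 'slope', array([-0.457,  2.561]), 'res', np.float64(0.0521)), (np.int32(230), array([0.5797, 0.2495, 0.005 ]), 'slope', array([0.003, 0.001]), 'res', np.float64(0.0032))]
nominal blade nose [ 0.62221593 -0.33434291  0.        ]
```

View pics/s8.png

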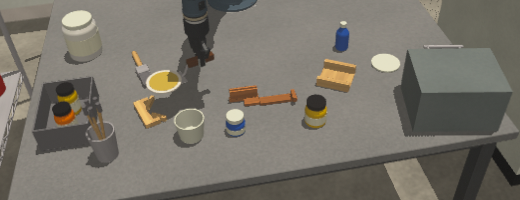

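The disc sits level on the blade about 100 mm up (163,82). Next I'll refine the rest's pose from depth and carry the disc over level.

Run:
```python
from h import *;import pickle
from plant import robot
t=pickle.load(open('f0.pkl','rb'))
for nm in('top','scene'):
    C=cloud(t[nm]).reshape(-1,3)
    u=np.array([np.cos(np.radians(58.5)),np.sin(np.radians(58.5))]);v=np.array([-u[1],u[0]])
    m=(np.hypot(C[:,0]-.59,C[:,1]-.273)<.1)&(C[:,2]>.027)&(C[:,2]<.04);P=C[m];q=(P[:,:2]-[.5905,.2735])@np.c_[u,v]*1000
    for sg in(1,-1):
        Q=q[q[:,1]*sg>20];k=np.polyfit(Q[:,0],Q[:,1],1);print(nm,sg,len(Q),'angle corr',np.degrees(np.arctan(k[0])),'mid across',np.percentile(Q[:,1],[3,50,97]).round(1),'along',np.percentile(Q[:,0],[2,98]).round(1))
PI=np.radians(-1.5);D=.069
C0=np.array([.5905,.2735,0])
def pose(c,hd,z): 
    R=flat(np.radians(hd),PI);return tool(np.array([c[0],c[1],z])-R@np.array([D,0,0]),R,'B',1)
q,r=push(.041,.15,PI);robot.move_straight(q,.1,attitude=r)
p0=q;p1,_=pose(C0,58.5,.15)
for k,hd in((.35,-25),(.7,20),(1,58.5)):
    p,r=pose(C0,hd,.15);robot.move_straight(p0+(p1-p0)*k,.12,attitude=r)
s=robot.sense();print(s['t'],np.round(s['joint_pos'],2),s['tcp_pos'],p1)
g=robot.grab_frame('scene');tt=robot.grab_frame('top');pickle.dump((g,tt),open('w9.pkl','wb'))
print(disc(g),disc(tt))
```

```text
top 1 140 angle corr 0.9427330712159299 mid across [39.6 46.9 53.9] along [-51.7  52.9]
top -1 137 angle corr 0.7118863357873115 mid across [-54.9 -47.6 -40.5] along [-51.2  52.4]
scene 1 102 angle corr 1.1107510742618274 mid across [28.5 39.9 51.8] along [-51.8  50.2]
scene -1 117 angle corr 0.280208866689585 mid across [-64.3 -54.7 -44.2] along [-50.1  53.2]
30.8917 [-0.12  0.33 -0.3   1.9   0.11  0.9   2.11] [0.52290284 0.16157426 0.18351866] [0.52261472 0.16272129 0.18361049]
[(np.int32(367), array([0.5902, 0.27  , 0.1588]), 'slope', array([0.022, 0.018]), 'res', np.float64(0.0021)), (np.int32(165), array([ 0.5853, -0.5966,  0.0778]), 'slope', array([0.486, 0.1  ]), 'res', np.float64(0.0096)), (np.int32(181), array([0.7858, 0.15  , 0.0556]), 'slope', array([-0.175, -0.025]), 'res', np.float64(0.0079))] [(np.int32(245), array([ 0.6186, -0.3621,  0.018 ]), 'slope', array([-0.765,  2.567]), 'res', np.float64(0.0399)), (np.int32(566), array([0.5857, 0.2708, 0.1604]), 'slope', array([-1.327, -1.819]), 'res', np.float64(0.0579))]
```

```bash
cat >> h.py <<'E'
HRS=np.radians(59.2);U=np.array([np.cos(HRS),np.sin(HRS),0]);V=np.array([-U[1],U[0],0]);RC=np.array([.5908,.2738,0])
def rest(along,across,z,pitch=np.radians(-1.)):
    R=flat(HRS,pitch);return tool(RC+along*U+across*V+[0,0,z]-R@np.array([.069,0,0]),R,'B',1)
E
python3 - <<'E'
from h import *;import pickle
from plant import robot
p,r=rest(.003,-.003,.055);robot.move_straight(p,.08,attitude=r);robot.sleep(.3)
s=robot.sense();e=np.array(s['tcp_pos'])-p;print(s['t'],'err',e@U,e@V,e[2],s['wrist_force'])
g=robot.grab_frame('scene');t=robot.grab_frame('top')
pickle.dump((g,t),open('w10.pkl','wb'))
for nm,f in(('scene',g),('top',t)):
    C=cloud(f);hsv=cv2.cvtColor(f['image'],cv2.COLOR_RGB2HSV);q=(C.reshape(-1,3)-RC)@np.c_[U,V,[0,0,1]]
    m=(q[:,2]>.057)&(q[:,2]<.078)&(np.hypot(q[:,0],q[:,1])<.075)&((hsv[...,1].ravel()<70)&(hsv[...,2].ravel()>120)|(hsv[...,1].ravel()>110)&(hsv[...,0].ravel()>16)&(hsv[...,0].ravel()<32))
    Q=q[m];k=np.linalg.lstsq(np.c_[Q[:,:2],np.ones(len(Q))],Q[:,2],rcond=None)[0]
    print(nm,'disc pts',len(Q),'across',np.percentile(Q[:,1],[1,99])*1e3,'along',np.percentile(Q[:,0],[1,99])*1e3,'slope',k[:2],k[2])
    m=(q[:,2]>.027)&(q[:,2]<.037)&(np.abs(q[:,1])>.03)&(np.hypot(q[:,0],q[:,1])<.09);Q=q[m]
    for sg in(1,-1):
        z=Q[Q[:,1]*sg>0];print('  rail',sg,len(z),np.percentile(z[:,1],[3,97]).round(4) if len(z) else '')
    cv2.imwrite(f'pics/{nm}10.png',f['image'][...,::-1])
o=ortho(t,.46,.72,.12,.40,.065,.0007);w=cv2.resize(g['image'][180:260,330:450],(555,370));cv2.imwrite('pics/o10.png',np.hstack([cv2.resize(o,(230,213)),w[:213]])[...,::-1])
E
```

```text
32.6167 err 8.273642335022524e-05 -9.985564559296861e-05 0.0002743213886666068 [-0.2651241  -0.25261816 -3.63353957]
scene disc pts 550 across [-58.53641003  46.26859174] along [-59.77618408  51.37274711] slope [ 0.01235879 -0.00125829] 0.06425927373241132
  rail 1 8 [0.0354 0.0478]
  rail -1 117 [-0.0639 -0.0432]
top disc pts 726 across [-52.0829203   51.67146885] along [-52.21820535  52.25082005] slope [ 0.01201958 -0.00273935] 0.06515216477904208
  rail 1 88 [0.0401 0.0544]
  rail -1 16 [-0.0554 -0.043 ]
```

View pics/scene10.png

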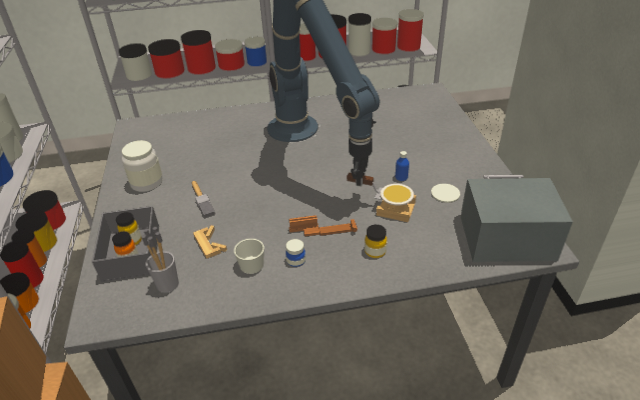

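The scene view shows the disc over the rest at (397,193). Depth from the top camera puts it within about 1 mm of centre. I'm past the 10-picture limit (12 viewed), so I'll look at no more and continue on measurements only. Now lowering slowly.

Run:
```python
from h import *;import pickle
from plant import robot
b=robot.sense()['wrist_force']
p,r=rest(.003,-.003,.036,0);robot.move_straight(p,.04,attitude=r)
p,r=rest(.003,-.003,.017,0);c=robot.move_straight(p,.018,contact_N=5)
s=robot.sense();e=np.array(s['tcp_pos'])-p;print(c,s['t'],e,s['wrist_force']-b)
t=robot.grab_frame('top');C=cloud(t);hsv=cv2.cvtColor(t['image'],cv2.COLOR_RGB2HSV);q=(C.reshape(-1,3)-RC)@np.c_[U,V,[0,0,1]];h=hsv.reshape(-1,3)
m=(q[:,2]>.036)&(q[:,2]<.05)&(np.hypot(q[:,0],q[:,1])<.075)&((h[:,1]<70)&(h[:,2]>120)|(h[:,1]>110)&(h[:,0]>16)&(h[:,0]<32))
Q=q[m];k=np.linalg.lstsq(np.c_[Q[:,:2],np.ones(len(Q))],Q[:,2],rcond=None)[0]
print('disc',len(Q),np.percentile(Q[:,1],[1,99])*1e3,np.percentile(Q[:,0],[1,99])*1e3,k)
```

```text
False 34.4917 [1.14129397e-04 6.97451094e-05 1.17800240e-04] [-0.81061452  0.77836346  1.8169832 ]
disc 617 [-52.70600767  51.30439146] [-46.74111054  51.34000408] [-0.00098991 -0.0005103   0.04177534]
```

Run:
```python
from h import *
from plant import robot
def chk(n):
    t=robot.grab_frame('top');C=cloud(t);h=cv2.cvtColor(t['image'],cv2.COLOR_RGB2HSV).reshape(-1,3);q=(C.reshape(-1,3)-RC)@np.c_[U,V,[0,0,1]]
    m=(q[:,2]>.036)&(q[:,2]<.05)&(np.hypot(q[:,0],q[:,1])<.075)&((h[:,1]<70)&(h[:,2]>120)|(h[:,1]>110)&(h[:,0]>16)&(h[:,0]<32))
    Q=q[m];print(n,len(Q),(np.percentile(Q[:,1],[1,99])*1e3).round(1),(np.percentile(Q[:,0],[1,99])*1e3).round(1),np.linalg.lstsq(np.c_[Q[:,:2],np.ones(len(Q))],Q[:,2],rcond=None)[0].round(4))
p,r=rest(-.03,-.003,.017,0);c=robot.move_straight(p,.05,contact_N=6);print(c,robot.sense()['wrist_force'])
if not c:
    p,r=rest(-.155,-.003,.017,0);c=robot.move_straight(p,.1,contact_N=8)
    chk('disc')
    b=robot.sense()['wrist_force']
    p,r=rest(-.155,-.003,-.006,0);c2=robot.move_straight(p,.03,contact_N=2.5)
    s=robot.sense();z=s['tcp_pos'][2]-rest(-.155,-.003,0,0)[0][2];print(c,c2,s['t'],'z',z,s['wrist_force']-b)
```

```text
False [ 0.95124687  0.33738695 -1.45041424]
disc 766 [-52.3  51.3] [-52.3  50.9] [-0.0006 -0.0012  0.0413]
False True 37.3667 z 0.0004647974757108139 [-0.54262023 -0.62110489  8.83046099]
```

Disc is centred and level on the rails. Now I'll release the spatula and retreat straight up.

Run:
```python
from h import *
from plant import robot
p=np.array(robot.sense()['tcp_pos'])
robot.grip(.6,60);robot.sleep(.2)
robot.move_straight(p+[0,0,.12],.1)
robot.move_straight(p+[-.0,-.12,.22],.2);robot.sleep(.3)
print(robot.sense()['t'],robot.sense()['wrist_force'])
t=robot.grab_frame('top');C=cloud(t).reshape(-1,3);h=cv2.cvtColor(t['image'],cv2.COLOR_RGB2HSV).reshape(-1,3);q=(C-RC)@np.c_[U,V,[0,0,1]]
m=(q[:,2]>.036)&(q[:,2]<.05)&(np.hypot(q[:,0],q[:,1])<.075)
Q=q[m];print('disc',len(Q),np.percentile(Q[:,:2],[1,99],axis=0)*1e3,np.median(Q[:,2]))
for f in(t,robot.grab_frame('scene')):
    q=(cloud(f).reshape(-1,3)-RC)@np.c_[U,V,[0,0,1]];h=cv2.cvtColor(f['image'],cv2.COLOR_RGB2HSV).reshape(-1,3)
    m=(np.abs(q[:,1])<.045)&(q[:,0]>-.23)&(q[:,0]<-.09)&(q[:,2]<.03)&(h[:,1]<40)&(h[:,2]>125);B=q[m]
    k=np.linalg.lstsq(np.c_[B[:,:2],np.ones(len(B))],B[:,2],rcond=None)[0];print('blade',len(B),k,np.percentile(B,[2,98],axis=0).round(3).tolist())
    m=(np.abs(q[:,1])<.045)&(q[:,0]>-.36)&(q[:,0]<-.2)&(q[:,2]>.03)&(q[:,2]<.09)&(h[:,1]>100);B=q[m];print('handle',len(B),np.median(B,axis=0) if len(B) else '')
```

```text
41.1333 [-0.05607263  0.24057274  0.02816811]
disc 826 [[-51.57362732 -52.03603016]
 [ 50.92205762  52.18134985]] 0.041166478860562156
blade 1159 [-0.01006688 -0.00531874 -0.00060662] [[-0.227, -0.043, -0.007], [-0.093, 0.043, 0.009]]
handle 174 [-0.28692055 -0.0013411   0.05666139]
blade 632 [-0.01261433 -0.01329428 -0.00196806] [[-0.227, -0.044, -0.006], [-0.093, 0.043, 0.007]]
handle 163 [-0.28243795 -0.01176405  0.05264815]
```

Run:
```python
from plant import robot
print(robot.close_job(),robot.sense()['t'])
```

```text
the job is handed in; nothing more can be done
the job is handed in; nothing more can be done
```

The job is handed in at about 41 s, with no verdict shown: by depth measurement the disc lies level and within about 1 mm of centre on the rails, and the spatula lies flat and released on the open bench; I viewed 12 pictures, over the limit of 10.

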